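Set the depth-stop turret of a plunge router to its lowest stop

TASK

The plunge router on the table is ready for its last, full-depth pass: turn the little depth turret on its base, pushing the coloured tabs round gently with a fingertip, until the green stop (the lowest) stands under the depth rod and has clicked in. Do not grip the tabs, do not lift or shove the router, and leave the push block, cutter block, spanner and offcut where they lie.

Things in the scene. Friction and masses are not known exactly. Their poses are not given: they have to be found in the camera images.
- router: Plunge router, about 4.5 kg, loose on its round base (160 mm across, 10 mm thick), 304 mm tall, motor raised. Motor 92 mm across; carriage 98 to 156 mm up; a knob handle out to 145 mm on each side (own +y, -y). Origin: centre of the base's underside, on the table; z up. Its own -x is the turret's side and faces the robot within 0.5 rad. A tab push of a few newtons does not shift it.
- turret: Depth turret on the base's front ear: black disc 35 mm across, 16 to 25 mm above the table, turning endlessly either way on an upright axis. Origin: on the axis, 10 mm above the table (top of the ear, which is 27 mm in radius), 78 mm from the router's origin along its -x. Seen from above, anticlockwise from its own +x: green, yellow, red, blue, 90 degrees apart, each a stop post and a finger tab.
- rod_tip (a point): Lower end of the steel depth rod (8 mm across), 66 mm above the table, 11 mm inwards of the turret's axis. Its boss reaches 76 mm out along the router's -x, 107 to 149 mm up. The turret clicks every 90 degrees, a post under the rod; leaving a click takes 2 to 3 N at a tab's end; past half-way the spring carries it to the next click (within 3 degrees of half-way it can rest in between).
- green_stop (a point): Centre of the top of the green stop post, 28 mm above the table. The four posts are upright, 11 mm across, 11 mm from the turret's axis; coloured tops 28 (green), 34 (yellow), 40 (red), 46 mm (blue) above the table. Straight under rod_tip when set right: then the turret's own +x points along the router's +x, and the red tab straight out along the router's -x.
- green_tab (a point): Green finger tab, 34 mm from the turret's axis on its own +x side, 23.5 mm above the table. Each colour has such a tab beside its post: a radial bar 6 mm thick, out to 37 mm from the axis, 18 to 29 mm above the table. Gap to the next tab 90 degrees round is open; the turret's outer half is clear all round and above. The green tab may lie hidden under the motor: red is opposite it.
- push_block: Plywood push block 200 x 75 mm with a wooden bar handle, 92 mm tall, 0.35 kg, loose at the router's side. Origin: centre of its underside; x along its length.
- bit_block: Light wooden block 60 x 130 mm, 32 mm tall, with four router cutters standing in it up to 66 mm high, 0.3 kg, loose at the router's other side. Origin: centre of its underside; y along its length.
- spanner: Dark steel collet spanner 190 mm long, 8 mm thick, lying flat on the table. Origin: its middle, on the table; x along its length.
- offcut: Maple offcut 160 x 110 x 18 mm with a 60 mm round hole, lying flat on the table. Origin: centre of its underside; x along its length.

How it is judged:
By the outcome, as a careful person would: the job done as asked, in the order asked, and still so for the second after the job is handed in, with the robot touching nothing.
It also fails if it takes over 48 s, if anything falls off the work surface, if the arm or the gripper's body presses on something with over 40 N, if the wrist force passes 120 N, or if a joint passes its speed limit or range.

ROBOT

A 7-joint arm with a two-finger parallel gripper is mounted at the origin on the work surface. World frame = base frame: x ahead of the robot, y to its left, z up, the work surface at z = 0. Lengths are in mm, angles in rad, forces in N, time in s.
With the tool pointing down it reaches from about 425 to 825 mm from the base axis. Payload 3.6 kg.
Tool frame: the origin (TCP) lies midway between the tips of the shut fingers; the grasp point (between the pads) lies grasp_offset behind it (grasp_offset is the distance from the TCP to the grasp point, in mm); z points along the fingers, x is the direction in which the jaws open and shut, and the axes are right-handed (so a half turn about z gives the same grasp; the last joint's range is limited). The gripper opens to 93 mm and grips with 3 to 60 N. Pads are 15 mm wide; open, the fingers measure 128 mm over their backs; the gripper's body (75 mm by 188 mm) begins 65 mm behind the grasp point.
Start: joints at [-1.296, 0.615, -0.013, 1.423, 0.008, 1.103, -0.04], TCP at [192.551, 620.795, 218.64] pointing down, gripper open.
Joint ranges: [-3.12, 3.12], [-0.3, 2.06], [-1.34, 1.32], [0.26, 2.42], [-1.36, 4.5], [0.01, 1.98], [-2.84, 2.84]. Speed limits (rad/s): [2.79, 2.79, 3.14, 3.14, 3.14, 3.14, 3.14].

INTERFACE

Orientations are given as a unit quaternion [x, y, z, w].
In Python, from cell import get_state, get_image, get_calibration, sign_off, recognise, grasp_offset gives the robot as it stands.
- The arm moves only by the tool step_arm, never from a script. Its argument "steps" is a list that holds one entry, the list of rows, each a list of 7 numbers: the turn, a rotation vector about the tool's x, y, z in rad, then the shift along the tool's x, y, z in cm, then the opening, from 0 (shut) to 1 (fully open). A call has 1 to 5 rows; each row is the pose to reach, as a shift and turn from the pose commanded when the call began, along the tool's axes at that moment; what a row does not reach only later rows make up. A row lasts 1/10 s, in which the tool goes at most 50 mm and 8.59 degrees, less where a joint would pass 70% of its speed; a pose out of reach is approached as far as the arm can. A call with a gripper value outside its range is refused whole. The fingers move at their own pace and stop on an object; "squeeze" is the grip in N (left out, the last holds). Time passes only in rows, so rows that repeat a pose let the fingers close. It gives the time, the measured TCP pose, the force and the opening at its end, in the units of the state.
- get_state(): the state, without advancing time (a new reading comes with each control period).
- get_image(name): name is "scene" or "top" or "wrist"; returns (picture, depth): 420x560x3 uint8, red, green, blue; 420x560 float32, mm along the optical axis (not along the pixel's ray), 0 where there is no reading.
- get_calibration(name): a dict with "fx", "fy", "cx", "cy" (pixels), "eye" and "attitude" of the camera in the world. Camera axes: x right, y down, z forward; pixel columns grow to the right and rows downward; lengths in mm; the calibration is good to about 2 mm. A picture is of the moment at which its call begins: read the wrist's pose just before it. get_calibration takes no time and is no camera call; for the wrist camera it gives the pose at the moment of the call.
- sign_off(): hands the job in, once; it reports no verdict.
Trained networks look in the newest picture that a camera, given by its name, has taken for a name from the list of things; names that differ only in an ending like _2 or _b are one class to them, and where a whole thing is asked for, a point or a joint stands for the part that bears it (a point fixed in the world has none). Each returns a list of dicts, best first, with "p" (0 to 1); they miss things now and then, are a little off and sometimes report something else, mostly with a low value. They report only what shows in the picture. A call takes as long as a camera call.
- recognise(camera, label): "bbox" ([left, top, right, bottom] in pixels, round what is visible of it).
The state is a dict: "t": time; "q": joint angles; "qvel": joint speeds; "tau": joint torques, N m; "position": TCP position; "ee_rot": TCP orientation; "contact_force": force on the tool from outside, world axes, zero at the start; "ft_torque": the same for the moment, N m; "finger_gap": finger opening in mm.
Only numpy, scipy, OpenCV 4.12 (cv2) and the standard library are available. Lean on these libraries where they do the work, as an engineer would, in place of code of your own. Each camera call takes 0.05 s, during which the arm holds its last target.

## Working session

There is one attempt and no reset: what is moved stays moved. The work goes in short steps, Python scripts to look and compute and a tool call to move; the robot and the scene stay as the last step left them, time stands still between calls to the robot, and variables do not carry over. Pictures are saved under pics/ and viewed, and the job is handed in when it is done.

Besides the shell and the picture viewer there is one more tool, called after "Emit:" as name(argument=value, ...) on one line, values as JSON. step_arm: Moves the arm, as the interface text tells. Its arguments: {"type":"object","properties":{"steps":{"type":"array","items":{"type":"array","items":{"type":"array","items":{"type":"number"}}}},"squeeze":{"type":"number"}},"required":["steps"]}

```bash
mkdir -p pics; ls
cat > h.py <<'E'
import numpy as np,cv2
from cell import *
from scipy.spatial.transform import Rotation as R
def snap(n,f):
    c=get_calibration(n); im,d=get_image(n); cv2.imwrite('pics/'+f+'.png',im[:,:,::-1]); np.savez('pics/'+f+'.npz',im=im,d=d); return im,d,c
E
python3 - <<'E'
from h import *
print(get_state(),grasp_offset)
for n in("scene","top"):
    im,d,c=snap(n,n+'0'); print(c)
    for l in ("turret","router","green_tab","spanner","push_block","bit_block","offcut"):
        print(n,l,recognise(n,l)[:2])
print(get_state()['t'])
E
```

```text
pics
{'t': 0.0, 'q': array([-1.29650327,  0.6159383 , -0.01262213,  1.42486942,  0.00809126,
        1.10338836, -0.04042324]), 'qvel': array([-1.67752998e-03, -5.83080422e-04, -9.97373214e-04,  2.33438938e-03,
       -1.63503803e-03,  2.77847036e-04, -8.78027943e-05]), 'tau': array([-3.27702346e-04, -4.58928823e+01,  2.08595395e-01, -1.65751362e+01,
       -6.10998063e-02,  2.04021548e-02,  2.42531296e-04]), 'position': array([192.33518693, 620.07583038, 217.47853655]), 'ee_rot': array([ 8.05057070e-01,  5.93195991e-01, -1.02033477e-03,  7.67507066e-04]), 'contact_force': array([-1.26740254, -0.49981824,  0.31929223]), 'ft_torque': array([ 0.04651521,  0.02993935, -0.01957794]), 'finger_gap': 92.90811373777782} 18.8
{'fx': 510.43529921941814, 'fy': 510.43529921941814, 'cx': 273.5133379016046, 'cy': 215.36603058574332, 'eye': array([ 880.15776024, -694.03041938, 1088.48538194]), 'attitude': array([ 0.92025394,  0.2078767 , -0.0655447 , -0.32499823])}
scene turret []
scene router [{'bbox': [273.3, 160.4, 342.9, 270.2], 'p': 0.92}, {'bbox': [168.2, 301.0, 250.3, 316.8], 'p': 0.69}]
sce
[... 525 characters left out ...]
, 1172.86556906]), 'attitude': array([-0.69393481,  0.71319174, -0.06274067,  0.07665267])}
top turret [{'bbox': [277.7, 200.1, 294.9, 223.5], 'p': 0.48}]
top router [{'bbox': [225.9, 138.8, 337.8, 228.0], 'p': 0.89}, {'bbox': [275.3, 199.9, 298.9, 218.8], 'p': 0.31}]
top green_tab [{'bbox': [279.2, 203.5, 299.1, 223.8], 'p': 0.62}]
top spanner [{'bbox': [367.7, 203.9, 408.7, 268.1], 'p': 0.58}]
top push_block [{'bbox': [355.2, 128.4, 401.1, 199.1], 'p': 0.91}, {'bbox': [276.9, 203.5, 300.8, 221.9], 'p': 0.32}]
top bit_block [{'bbox': [163.6, 185.3, 213.7, 209.0], 'p': 0.94}, {'bbox': [178.2, 231.9, 222.6, 297.5], 'p': 0.55}]
top offcut [{'bbox': [179.6, 232.9, 224.4, 295.0], 'p': 0.95}]
0.8
```

Run:
```python
import cv2
a=cv2.imread('pics/top0.png'); cv2.imwrite('pics/top0c.png',cv2.resize(a[120:240,200:420],None,fx=3.6,fy=3.6,interpolation=cv2.INTER_CUBIC))
a=cv2.imread('pics/top0.png'); cv2.imwrite('pics/top0d.png',cv2.resize(a[190:235,255:320],None,fx=12,fy=12,interpolation=cv2.INTER_CUBIC))
```

```text
(no output)
```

View pics/top0.png

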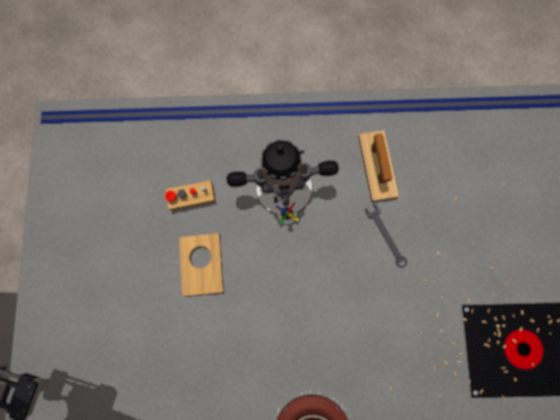

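View pics/scene0.png

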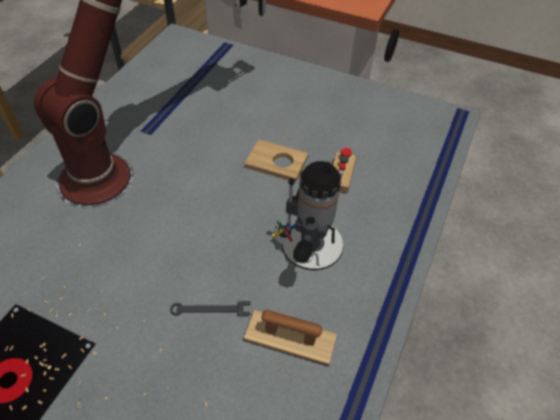

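```bash
ls pics
```

```text
scene0.npz
scene0.png
top0.npz
top0.png
top0c.png
top0d.png
```

View pics/top0d.png

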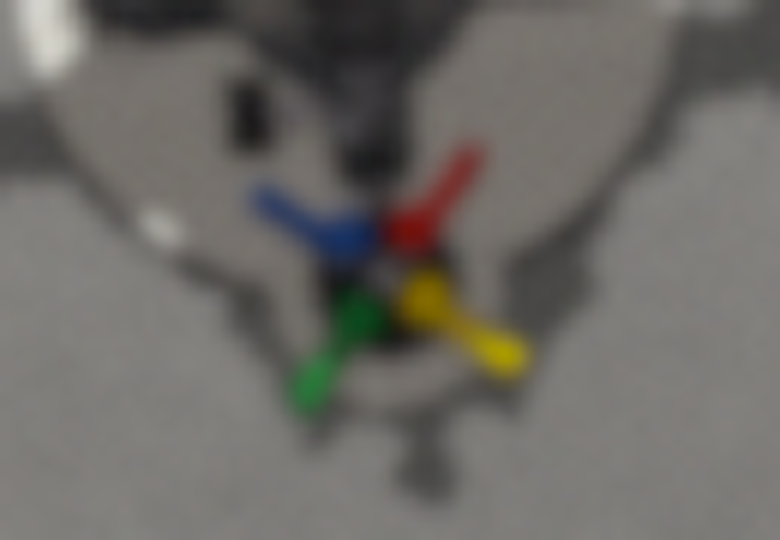

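```bash
cat >> h.py <<'E'
def ray(c,u,v,z):
    Rm=R.from_quat(c['attitude']).as_matrix(); d=Rm@np.array([(u-c['cx'])/c['fx'],(v-c['cy'])/c['fy'],1]); e=c['eye']; return e+d*(z-e[2])/d[2]
def unproj(c,u,v,z): return c['eye']+R.from_quat(c['attitude']).as_matrix()@(np.array([(u-c['cx'])/c['fx'],(v-c['cy'])/c['fy'],1])*z)
E
python3 - <<'E'
from h import *
c=get_calibration('top'); D=np.load('pics/top0.npz')['d']
f=lambda x,y:(255+x/12-.5+.5/12,190+y/12-.5)
for n,p,z in(('g',(358,315),28),('y',(424,300),34),('r',(410,232),40),('b',(350,238),46),('G',(302,395),29),('Y',(515,362),29),('R',(475,150),29),('B',(262,195),29)):
    print(n,ray(c,*f(*p),z).round(1))
# motor top from depth
v,u=np.nonzero((D>0)); 
P=np.array([unproj(c,a,b,D[b,a]) for a,b in zip(u,v) if 220<a<345 and 130<b<235])
m=P[(P[:,2]>250)]; print('motor top',m.shape,m.mean(0),m.min(0),m.max(0))
for lo,hi in((295,310),(270,295),(95,150),(5,14)):
    m=P[(P[:,2]>lo)&(P[:,2]<hi)]; print(lo,m.shape,m.mean(0).round(),m.min(0).round(),m.max(0).round())
E
```

```text
g [568.   57.5  28. ]
y [569.8  42.3  34. ]
r [584.5  45.   40. ]
b [582.2  58.5  46. ]
G [549.5  70.8  29. ]
Y [555.8  21.9  29. ]
R [605.7  29.6  29. ]
B [596.6  78.9  29. ]
motor top (1231, 3) [648.1145349  56.7527963 273.0831311] [607.64475315  11.55746375 250.82569464] [700.88500993 102.47789872 308.69935866]
295 (50, 3) [665.  58. 303.] [658.  51. 296.] [673.  66. 309.]
270 (793, 3) [651.  57. 277.] [615.  21. 270.] [690.  95. 294.]
95 (1060, 3) [642.  56. 138.] [579. -84. 101.] [722. 200. 150.]
5 (974, 3) [623.  54.   9.] [ 519. -119.    5.] [829. 237.  14.]
```

Run:
```python
from h import *
c=get_calibration('top'); D=np.load('pics/top0.npz')['d']
v,u=np.nonzero((D>0)); 
P=np.array([unproj(c,a,b,D[b,a]) for a,b in zip(u,v) if 220<a<345 and 130<b<235])
k=P[(P[:,2]>95)&(P[:,2]<165)]
l=k[k[:,1]>135];r=k[k[:,1]<-25]
print(l.mean(0),r.mean(0),l.shape,r.shape); d=(l.mean(0)-r.mean(0)); print('yaw',np.degrees(np.arctan2(-d[0],d[1])))
pts=dict(G=(549.5,70.8),Y=(555.8,21.9),R=(605.7,29.6),B=(596.6,78.9)); p={k:np.array(q) for k,q in pts.items()}
print('centroid',sum(p.values())/4)
for k in p: dd=p[k]-sum(p.values())/4; print(k,np.hypot(*dd),np.degrees(np.arctan2(dd[1],dd[0])))
s=get_state();print(R.from_quat(s['ee_rot']).as_matrix().round(3))
```

```text
[644.80693018 168.92482077 141.03602904] [665.10911666 -55.73920517 141.50782348] (335, 3) (315, 3)
yaw 5.1636154993081576
centroid [576.9  50.3]
G 34.22002337813343 143.19707576551525
Y 35.380361784470225 -126.6107890469802
R 35.46730889142851 -35.706691400602814
B 34.728230591263966 55.44049457330604
[[ 0.296  0.955 -0.   ]
 [ 0.955 -0.296  0.   ]
 [ 0.    -0.    -1.   ]]
```

View pics/top0c.png

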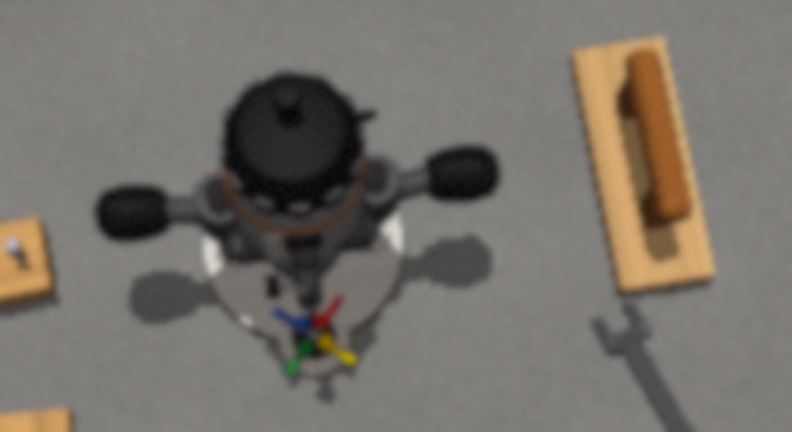

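```bash
cat >> h.py <<'E'
T0=np.array([577,50.]); YAW=np.radians(5.2)
def rel2w(rx,ry): return T0+R.from_euler('z',YAW).as_matrix()[:2,:2]@np.array([rx,ry])
def Rt(tilt,yaw=None):
    y=YAW if yaw is None else yaw
    X=np.array([-np.sin(y),np.cos(y),0]); t=np.radians(tilt); Z=np.array([np.sin(t)*np.cos(y),np.sin(t)*np.sin(y),-np.cos(t)])
    return np.stack([X,np.cross(Z,X),Z],1)
def go(pos,Rm):
    s=get_state(); C=R.from_quat(s['ee_rot']).as_matrix()
    print('t',s['t'],'pos',s['position'].round(1),'F',s['contact_force'].round(2),'gap',s['finger_gap'])
    print('turn',R.from_matrix(C.T@Rm).as_rotvec().round(4),'shift_cm',(C.T@(np.array(pos)-s['position'])/10).round(2))
    p=s['position'][:2]-T0; print('rel',R.from_euler('z',-YAW).as_matrix()[:2,:2]@p)
E
python3 - <<'E'
from h import *
p=rel2w(-60,-44);print(p)
go([*p,215],Rt(0)); go([*p,150],Rt(20))
E
```

```text
[521.23476961   0.74313165]
t 0.8 pos [192.5 620.8 218.7] F [ 0.48 -0.38  0.  ] gap 92.93502624634426
turn [-0.     -0.     -0.3914] shift_cm [-49.49  49.76   0.36]
rel [-331.15251385  603.30799673]
t 0.8 pos [192.5 620.8 218.7] F [ 0.48 -0.38  0.  ] gap 92.93502624634426
turn [-0.3446  0.0683 -0.3874] shift_cm [-49.49  49.76   6.86]
rel [-331.15251385  603.30799673]
```

Emit:
step_arm(steps=[[[0,0,-0.39,-49.5,49.8,0,0.7],[0,0,-0.39,-49.5,49.8,0,0.7],[0,0,-0.39,-49.5,49.8,0,0.7],[0,0,-0.39,-49.5,49.8,0,0.7],[0,0,-0.39,-49.5,49.8,0,0.7]]])

```text
t: 1.3
position: [310.6, 398.2, 218.9]
ee_rot: [0.675, 0.738, 0.0, 0.0]
contact_force: [0.4, 0.8, 0.9]
finger_gap: 65.9
```

Run:
```python
from h import *
go([*rel2w(-60,-44),218],Rt(0))
```

```text
t 1.3 pos [310.6 398.2 218.9] F [0.43 0.81 0.87] gap 65.90749533717222
turn [ 0.0007 -0.0006 -0.0015] shift_cm [-41.46  17.43   0.08]
rel [-233.70572636  370.88064899]
```

Emit:
step_arm(steps=[[[0,0,0,-41.5,17.4,0,0.7],[0,0,0,-41.5,17.4,0,0.7],[0,0,0,-41.5,17.4,0,0.7],[0,0,0,-41.5,17.4,0,0.7],[0,0,0,-41.5,17.4,0,0.7]]])

```text
t: 1.8
position: [427.4, 177.2, 219.1]
ee_rot: [0.675, 0.738, 0.001, 0.0]
contact_force: [1.4, 0.8, 0.5]
finger_gap: 65.1
```

Run:
```python
from h import *
go([*rel2w(-60,-44),150],Rt(20))
```

```text
t 1.8 pos [427.4 177.2 219.1] F [1.41 0.79 0.51] gap 65.08287568921064
turn [-3.478e-01 -2.000e-04 -1.400e-03] shift_cm [-18.41   7.76   6.92]
rel [-137.43218108  140.20048814]
```

Emit:
step_arm(steps=[[[-0.349,0,0,-18.4,7.8,6.9,0.7],[-0.349,0,0,-18.4,7.8,6.9,0.7],[-0.349,0,0,-18.4,7.8,6.9,0.7],[-0.349,0,0,-18.4,7.8,6.9,0.7],[-0.349,0,0,-18.4,7.8,6.9,0.7]]])

```text
t: 2.3
position: [521.0, -2.7, 148.7]
ee_rot: [0.667, 0.724, 0.127, 0.118]
contact_force: [0.5, 0.3, -0.4]
finger_gap: 65.0
```

Run:
```python
from h import *
go([*rel2w(-60,-44),150],Rt(20))
im,d,c=snap('wrist','w1'); print(c)
snap('top','t1');snap('scene','s1')
print(get_state()['q'].round(2))
a=cv2.imread('pics/t1.png'); cv2.imwrite('pics/t1c.png',cv2.resize(a[150:260,220:370],None,fx=5,fy=5,interpolation=cv2.INTER_CUBIC))
```

```text
t 2.3 pos [521.   -2.7 148.7] F [ 0.45  0.32 -0.39] gap 65.01988213157341
turn [-0.0008  0.0043 -0.0077] shift_cm [ 0.34  0.09 -0.1 ]
rel [-60.49382966 -47.38016474]
{'fx': 345.53772181473704, 'fy': 345.53772181473704, 'cx': 282.5126775621379, 'cy': 204.16682863054157, 'eye': array([391.32850503, -13.44168421, 278.5924914 ]), 'attitude': array([0.64422891, 0.69900232, 0.22820619, 0.2104443 ])}
[ 0.04  0.4  -0.09  2.18  0.1   0.22  1.52]
```

View pics/w1.png

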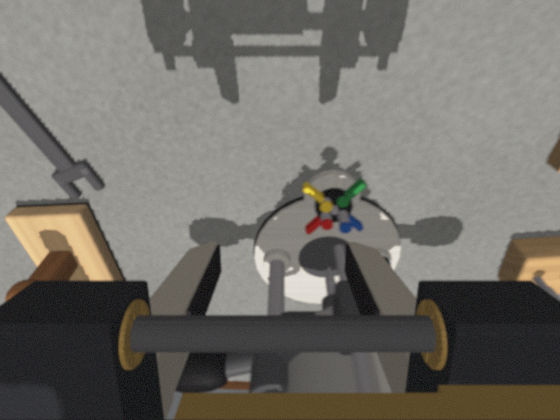

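View pics/t1c.png

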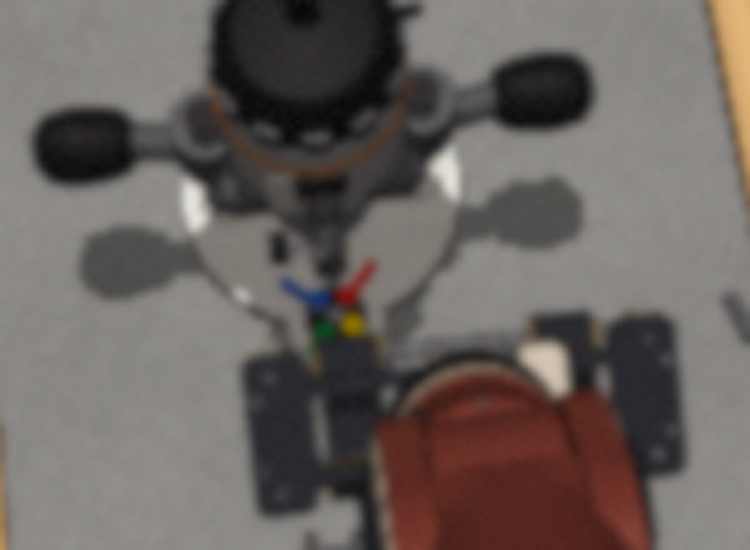

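Run:
```python
from h import *
a=cv2.imread('pics/w1.png'); cv2.imwrite('pics/w1c.png',cv2.resize(a[165:275,270:400],None,fx=6,fy=6,interpolation=cv2.INTER_CUBIC))
cv2.imwrite('pics/w1f.png',cv2.resize(a[230:350,140:430],None,fx=2.7,fy=2.7,interpolation=cv2.INTER_CUBIC))
D=np.load('pics/w1.npz')['d']
for v in (246,250,255,260,270):
    print(v,[int(x) for x in D[v,180:226:4]],[int(x) for x in D[v,340:386:4]])
c=get_calibration('wrist'); s=get_state(); C=R.from_quat(s['ee_rot']).as_matrix()
# points on fingers in tool frame
for u,v in ((350,250),(358,255),(365,262),(372,268),(210,250),(200,255)):
    w=unproj(c,u,v,D[v,u]); print(u,v,(C.T@(w-s['position'])).round(1))
```

```text
246 [379, 378, 376, 378, 378, 173, 172, 173, 172, 176, 379, 376] [286, 286, 177, 173, 173, 173, 172, 363, 363, 363, 363, 362]
250 [382, 382, 170, 169, 168, 169, 168, 168, 168, 171, 381, 381] [282, 283, 171, 169, 168, 169, 168, 169, 168, 169, 362, 363]
255 [387, 162, 163, 163, 162, 163, 164, 163, 165, 168, 179, 384] [276, 276, 171, 168, 161, 163, 163, 162, 163, 162, 163, 358]
260 [158, 158, 158, 157, 156, 157, 158, 157, 161, 168, 178, 389] [272, 272, 171, 161, 160, 158, 157, 157, 158, 158, 158, 157]
270 [148, 148, 148, 149, 149, 148, 149, 151, 159, 170, 179, 399] [266, 182, 171, 162, 153, 151, 148, 148, 148, 148, 148, 148]
350 250 [33.4 -8.1 -7.7]
358 255 [ 35.6  -9.  -15.7]
365 262 [ 37.3  -8.9 -23. ]
372 268 [ 38.5  -9.6 -30.4]
210 250 [-35.9  -9.   -9.7]
200 255 [-39.3  -9.4 -16.3]
```

View pics/w1c.png

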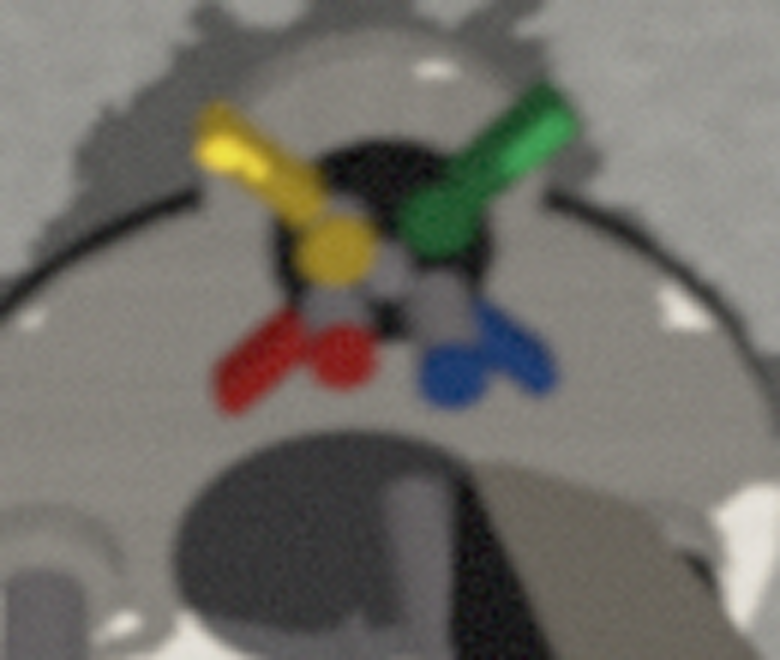

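View pics/w1f.png

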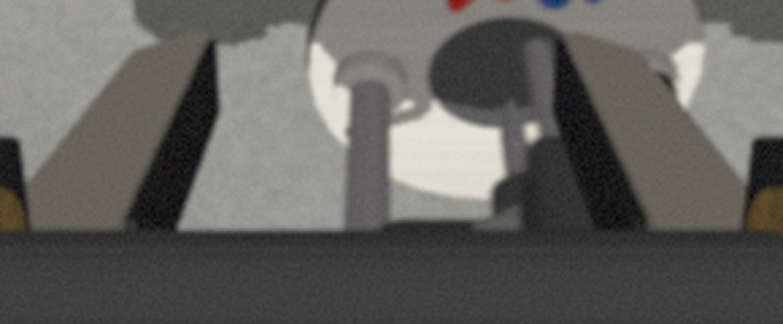

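Run:
```python
from h import *
c=get_calibration('wrist'); s=get_state(); C=R.from_quat(s['ee_rot']).as_matrix()
f=lambda x,y:(270+x/6-.4,165+y/6-.4)
for n,p,z in(('g',(437,225),28),('y',(335,252),34),('r',(343,358),40),('b',(455,378),46),('G',(565,118),29),('Y',(213,152),29),('R',(232,385),29),('B',(540,375),29)):
    print(n,ray(c,*f(*p),z).round(1))
D=np.load('pics/w1.npz')['d']
for v in (243,244,245,246,248,250,252,255,260):
    us=[u for u in range(335,400) if 0<D[v,u]<185]
    if us:
        a=[(C.T@(unproj(c,u,v,D[v,u])-s['position'])).round(1) for u in (us[0],us[-1])]; print(v,us[0],us[-1],*a)
```

```text
g [567.4  58.6  28. ]
y [569.3  42.9  34. ]
r [584.3  45.9  40. ]
b [581.9  61.4  46. ]
G [546.5  73.1  29. ]
Y [556.5  23.5  29. ]
R [600.1  31.9  29. ]
B [594.1  79.9  29. ]
243 349 358 [33.8 -9.5 -2.1] [38.6 -9.2 -1.5]
244 349 361 [33.9 -8.8 -1.9] [39.8 -9.3 -3. ]
245 346 364 [32.6 -7.8 -0.8] [40.9 -9.5 -4.8]
246 346 367 [32.3 -8.  -2.6] [42.2 -9.4 -5.9]
248 346 374 [32.3 -6.9 -2.6] [45.2 -9.2 -7.9]
250 346 377 [32.1 -6.4 -3.9] [ 46.1  -9.2 -10.3]
252 345 378 [32.2 -4.1 -1.2] [ 45.6  -9.6 -13.6]
255 345 381 [32.1 -2.8 -2.2] [ 46.4  -9.2 -16.1]
260 345 385 [32.3  0.  -2.1] [ 46.8  -9.  -21.3]
```

```bash
sed -i 's/T0=np.array(\[577,50.\])/T0=np.array([576.5,51.5])/' h.py
python3 - <<'E'
from h import *
go([*rel2w(-29,-41),60],Rt(20));go([*rel2w(-29,-41),20],Rt(20))
E
```

```text
t 2.45 pos [520.9   0.8 149.3] F [ 0.11  0.43 -1.06] gap 64.79546044591392
turn [-0.0007  0.0018 -0.0054] shift_cm [ 0.46 -0.14  9.45]
rel [-59.98293299 -45.4662359 ]
t 2.45 pos [520.9   0.8 149.3] F [ 0.11  0.43 -1.06] gap 64.79546044591392
turn [-0.0007  0.0018 -0.0054] shift_cm [ 0.46 -1.5  13.21]
rel [-59.98293299 -45.4662359 ]
```

Emit:
step_arm(steps=[[[0,0,0,0.5,-0.1,5,0.7],[0,0,0,0.5,-0.1,8,0.7],[0,0,0,0.5,-0.1,9.4,0.7],[0,0,0,0.5,-0.1,9.4,0.7]]])

```text
t: 2.85
position: [551.0, 13.0, 60.2]
ee_rot: [0.663, 0.728, 0.127, 0.115]
contact_force: [-0.4, -0.1, 0.1]
finger_gap: 65.4
```

Run:
```python
from h import *
go([*rel2w(-29,-41),20],Rt(20)); snap('wrist','w2'); print(get_state()['q'].round(2))
a=cv2.imread('pics/w2.png'); cv2.imwrite('pics/w2c.png',cv2.resize(a[165:295,250:410],None,fx=5,fy=5,interpolation=cv2.INTER_CUBIC))
```

```text
t 2.85 pos [551.   13.   60.2] F [-0.43 -0.11  0.12] gap 65.38728333592483
turn [-0.004  -0.0017  0.0021] shift_cm [-0.5  -1.37  3.78]
rel [-28.87212129 -36.05394204]
[-0.04  0.6  -0.03  2.18  0.13  0.02  1.48]
```

View pics/w2c.png

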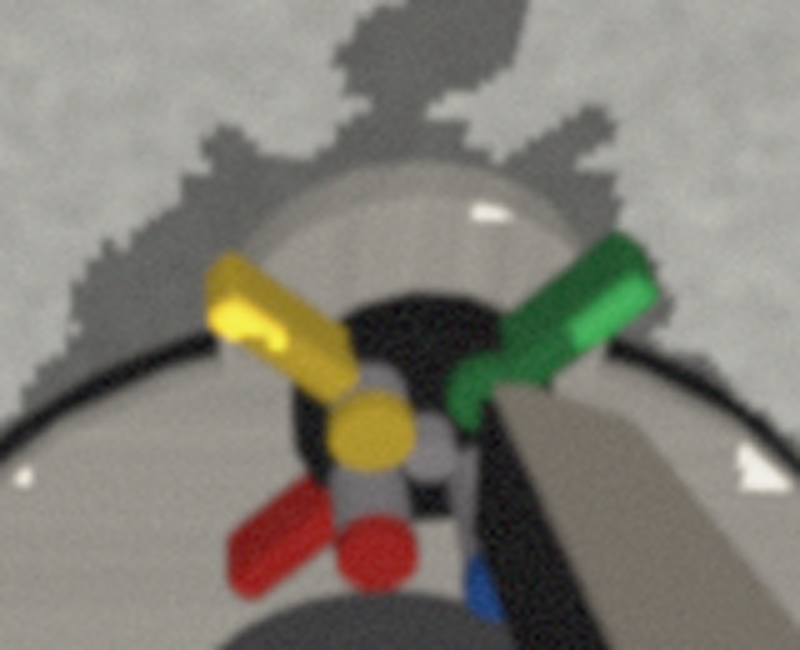

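Run:
```python
from h import *
go([*rel2w(-29,-42),50],Rt(13))
```

```text
t 2.9 pos [551.4  12.6  61.4] F [0.75 0.34 0.57] gap 65.05592151004048
turn [ 0.1204 -0.0013  0.0017] shift_cm [-0.55 -0.43  1.06]
rel [-28.53500758 -36.46191605]
```

Emit:
step_arm(steps=[[[0.12,0,0,-0.6,-0.4,1.0,0.7],[0.12,0,0,-0.6,-0.4,1.0,0.7],[0.12,0,0,-0.6,-0.4,1.0,0.7]]])

```text
t: 3.2
position: [552.7, 5.0, 52.2]
ee_rot: [0.67, 0.733, 0.086, 0.078]
contact_force: [0.4, 0.3, 1.0]
finger_gap: 64.9
```

Run:
```python
from h import *
go([*rel2w(-29,-42),20],Rt(13)); snap('wrist','w3'); print(get_state()['q'].round(2))
a=cv2.imread('pics/w3.png'); cv2.imwrite('pics/w3c.png',cv2.resize(a[155:285,250:410],None,fx=5,fy=5,interpolation=cv2.INTER_CUBIC))
```

```text
t 3.2 pos [552.7   5.   52.2] F [0.38 0.34 0.95] gap 64.921948158072
turn [ 0.0058 -0.0001 -0.001 ] shift_cm [ 0.21 -0.85  3.11]
rel [-27.91873525 -44.14546194]
[ 0.    0.63 -0.06  2.08  0.13  0.2   1.49]
```

View pics/w3c.png

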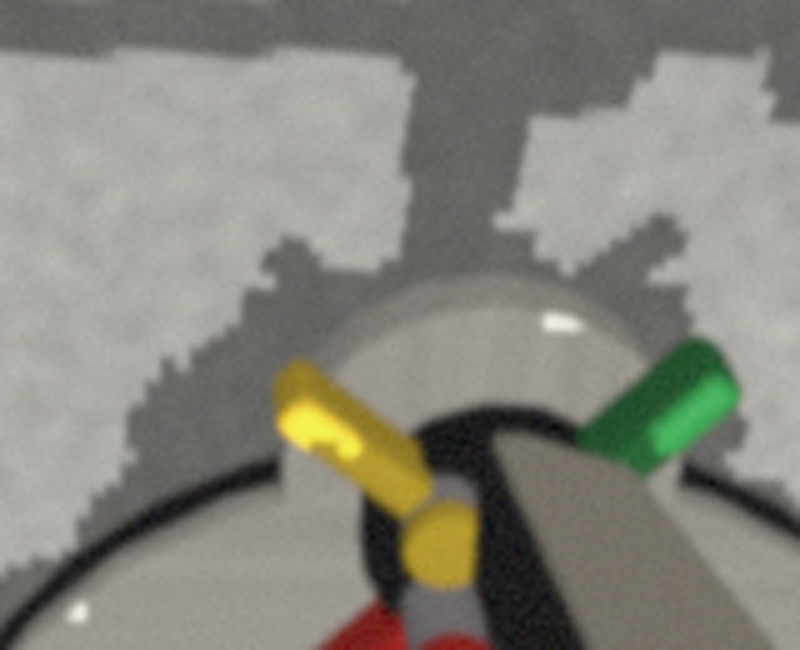

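Emit:
step_arm(steps=[[[0,0,0,0.1,-0.5,1.5,0.7],[0,0,0,0.1,-0.9,3.1,0.7],[0,0,0,0.1,-0.9,3.1,0.7]]])

```text
t: 3.55
position: [547.6, 5.6, 17.5]
ee_rot: [0.67, 0.734, 0.083, 0.076]
contact_force: [0.5, -0.2, -0.2]
finger_gap: 65.4
```

Run:
```python
from h import *
go([*rel2w(-29,-21),20],Rt(13)); print(get_state()['q'].round(2))
```

```text
t 3.55 pos [547.6   5.6  17.5] F [ 0.47 -0.18 -0.2 ] gap 65.40287205126135
turn [-0.0022 -0.0001 -0.0008] shift_cm [ 2.21  0.44 -0.15]
rel [-32.94972393 -43.11848903]
[-0.02  0.69 -0.04  2.11  0.14  0.12  1.48]
```

Emit:
step_arm(steps=[[[0,0,0,0.5,0.2,-0.2,0.7],[0,0,0,1.0,0.3,-0.2,0.7],[0,0,0,1.4,0.3,-0.2,0.7],[0,0,0,1.8,0.3,-0.2,0.7],[0,0,0,2.0,0.3,-0.2,0.7]]])

```text
t: 4.05
position: [550.9, 25.5, 21.7]
ee_rot: [0.67, 0.733, 0.084, 0.077]
contact_force: [0.5, -1.3, 1.4]
finger_gap: 64.8
```

Run:
```python
from h import *
go([*rel2w(-29,-21),20],Rt(13)); snap('wrist','w4')
a=cv2.imread('pics/w4.png'); cv2.imwrite('pics/w4c.png',cv2.resize(a[155:285,250:410],None,fx=5,fy=5,interpolation=cv2.INTER_CUBIC))
```

```text
t 4.05 pos [550.9  25.5  21.7] F [ 0.49 -1.28  1.41] gap 64.84218872036189
turn [ 0.0018  0.0006 -0.0014] shift_cm [ 0.26 -0.15  0.14]
rel [-27.87805514 -23.59045151]
```

View pics/w4c.png

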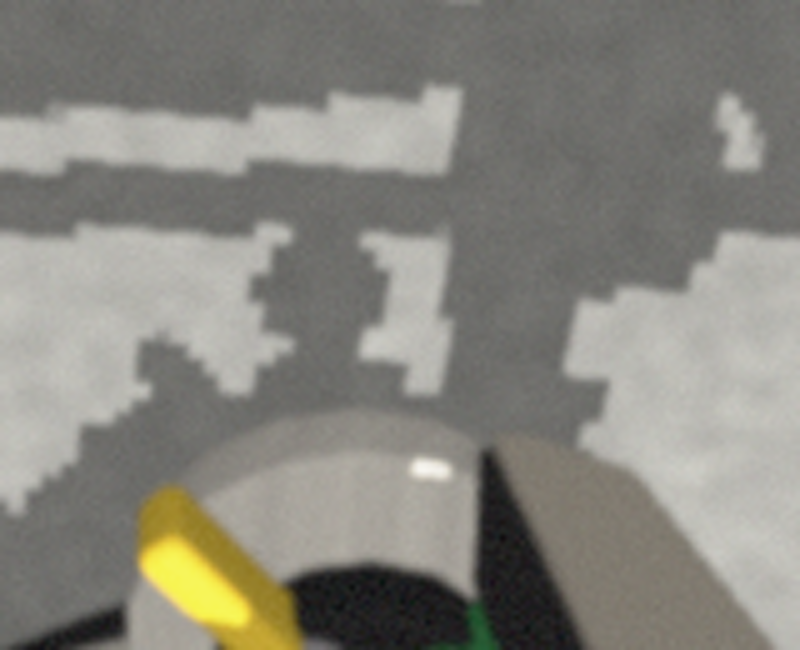

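Emit:
step_arm(steps=[[[0,0,0,0.2,0,0.1,0.7],[0,0,0,0.4,0,0.1,0.7],[0,0,0,0.6,0,0.1,0.7],[0,0,0,0.7,0,0.1,0.7]]])

```text
t: 4.5
position: [550.1, 32.9, 20.1]
ee_rot: [0.67, 0.733, 0.084, 0.076]
contact_force: [-0.1, 0.1, 0.3]
finger_gap: 65.2
```

Run:
```python
from h import *
go([*rel2w(-29,-21),20],Rt(13)); snap('wrist','w5')
a=cv2.imread('pics/w5.png'); cv2.imwrite('pics/w5c.png',cv2.resize(a[155:285,250:410],None,fx=5,fy=5,interpolation=cv2.INTER_CUBIC))
```

```text
t 4.5 pos [550.1  32.9  20.1] F [-0.06  0.13  0.29] gap 65.17507538092872
turn [ 0.0007 -0.0003 -0.0008] shift_cm [-0.49 -0.1  -0.01]
rel [-27.94849104 -16.11281872]
```

View pics/w5c.png

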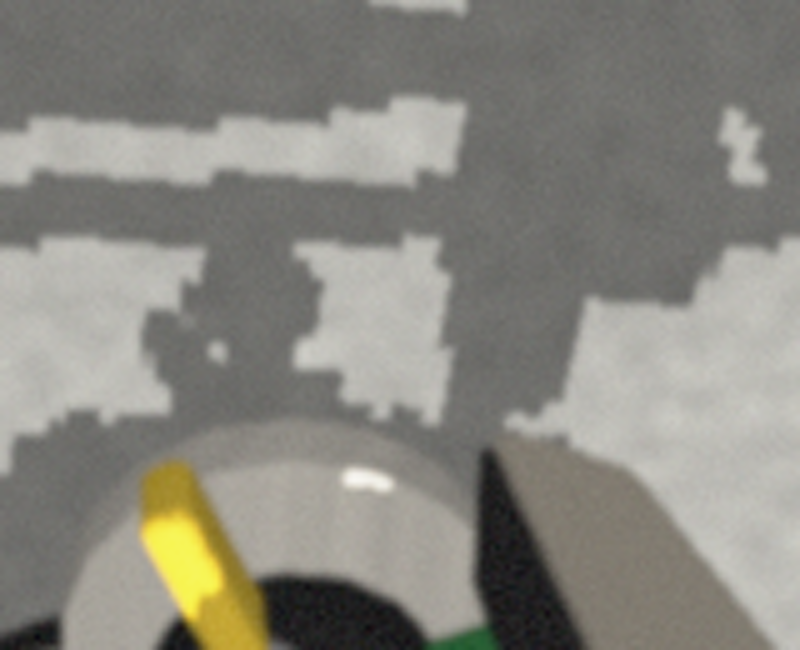

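Emit:
step_arm(steps=[[[0,0,0,0.2,0,0,0.7],[0,0,0,0.4,0,0,0.7],[0,0,0,0.5,0,0,0.7],[0,0,0,0.5,0,0,0.7]]])

```text
t: 4.95
position: [549.8, 37.6, 20.2]
ee_rot: [0.67, 0.733, 0.084, 0.077]
contact_force: [0.0, 0.4, -0.6]
finger_gap: 65.2
```

Run:
```python
from h import *
go([*rel2w(-29,-21),20],Rt(13)); snap('wrist','w6')
a=cv2.imread('pics/w6.png'); cv2.imwrite('pics/w6c.png',cv2.resize(a[155:285,230:390],None,fx=5,fy=5,interpolation=cv2.INTER_CUBIC))
```

```text
t 4.95 pos [549.8  37.6  20.2] F [ 0.04  0.38 -0.65] gap 65.17594498365747
turn [ 0.0009  0.0001 -0.0011] shift_cm [-0.95 -0.11 -0.  ]
rel [-27.88671457 -11.45779108]
```

View pics/w6c.png

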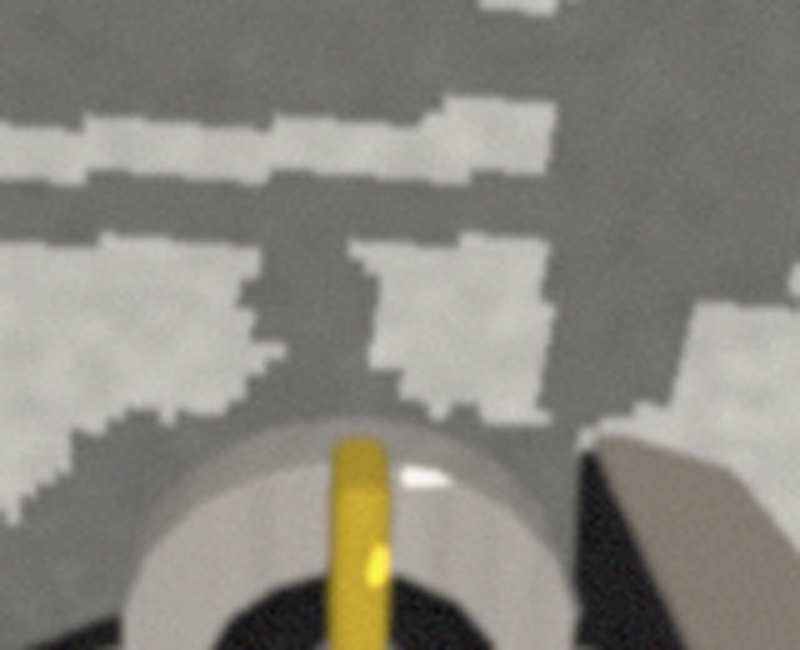

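Emit:
step_arm(steps=[[[0,0,0,0,0,-3,0.7],[0,0,0,0,0,-3,0.7],[0,0,0,-4.3,0,-3,0.7],[0,0,0,-4.3,0,-3,0.7]]])

```text
t: 5.4
position: [547.2, -13.9, 49.3]
ee_rot: [0.674, 0.73, 0.082, 0.079]
contact_force: [0.2, 0.1, -0.6]
finger_gap: 64.7
```

Run:
```python
from h import *
go([*rel2w(-29,-55),20],Rt(13)); snap('wrist','w7')
a=cv2.imread('pics/w7.png'); cv2.imwrite('pics/w7c.png',cv2.resize(a[155:285,250:410],None,fx=5,fy=5,interpolation=cv2.INTER_CUBIC))
```

```text
t 5.4 pos [547.2 -13.9  49.3] F [ 0.2   0.11 -0.63] gap 64.697357005033
turn [ 0.001   0.0069 -0.0113] shift_cm [ 0.77 -0.08  2.99]
rel [-35.07410891 -62.48165367]
```

View pics/w7c.png

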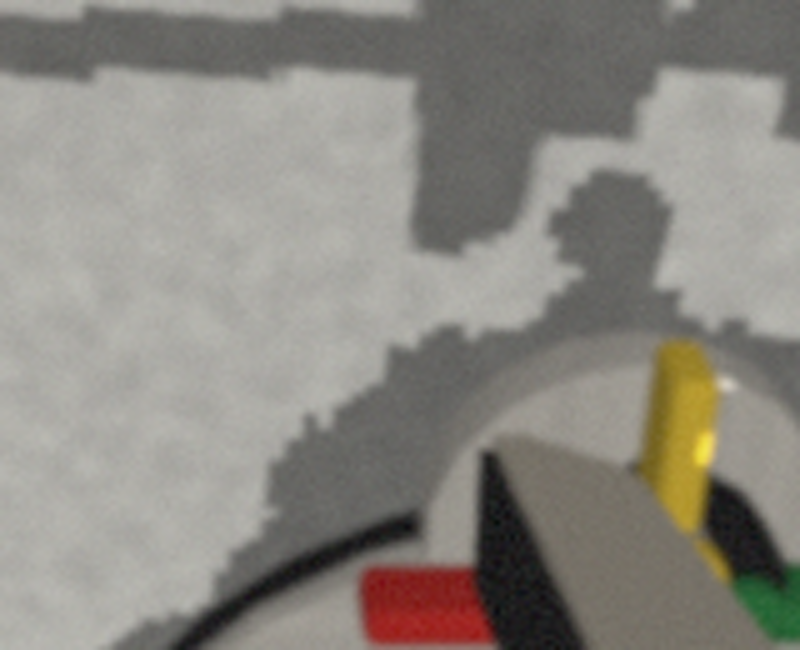

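Emit:
step_arm(steps=[[[0,0,0,0,0,0,0.7],[0,0,0,0,0,1.5,0.7],[0,0,0,0,0,2.9,0.7],[0,0,0,0,0,2.9,0.7]]])

```text
t: 5.85
position: [552.4, -4.2, 19.1]
ee_rot: [0.67, 0.734, 0.083, 0.075]
contact_force: [-0.7, 0.5, 0.6]
finger_gap: 65.0
```

Run:
```python
from h import *
go([*rel2w(-29,-16),20],Rt(13))
```

```text
t 5.85 pos [552.4  -4.2  19.1] F [-0.74  0.54  0.62] gap 64.96798317150524
turn [-0.0027 -0.0009  0.0004] shift_cm [ 3.72  0.03 -0.08]
rel [-29.06751814 -53.23756116]
```

Emit:
step_arm(steps=[[[0,0,0,0.5,0,0,0.7],[0,0,0,1.0,0,0,0.7],[0,0,0,1.5,0,0,0.7],[0,0,0,2.0,0,0,0.7],[0,0,0,2.4,0,0,0.7]]])

```text
t: 6.35
position: [552.6, 16.9, 22.2]
ee_rot: [0.671, 0.732, 0.084, 0.078]
contact_force: [0.7, -4.8, 0.7]
finger_gap: 64.9
```

Run:
```python
from h import *
go([*rel2w(-29,-14),20],Rt(13))
```

```text
t 6.35 pos [552.6  16.9  22.2] F [ 0.72 -4.75  0.74] gap 64.8662531514835
turn [ 0.0039  0.0027 -0.0039] shift_cm [ 1.83 -0.25  0.16]
rel [-26.97535397 -32.25880791]
```

Emit:
step_arm(steps=[[[0,0,0,0.4,0,0.1,0.7],[0,0,0,0.8,0,0.2,0.7],[0,0,0,1.1,0,0.2,0.7],[0,0,0,1.4,0,0.2,0.7],[0,0,0,1.6,0,0.2,0.7]]])

```text
t: 6.85
position: [550.0, 36.1, 19.2]
ee_rot: [0.67, 0.734, 0.084, 0.076]
contact_force: [0.2, -0.4, 0.6]
finger_gap: 64.8
```

Run:
```python
from h import *
go([*rel2w(-29,-14),20],Rt(13)); snap('wrist','w8')
a=cv2.imread('pics/w8.png'); cv2.imwrite('pics/w8c.png',cv2.resize(a[155:285,230:390],None,fx=5,fy=5,interpolation=cv2.INTER_CUBIC))
```

```text
t 6.85 pos [550.   36.1  19.2] F [ 0.2  -0.44  0.64] gap 64.80789926864286
turn [ 0.0007 -0.0014  0.0004] shift_cm [-0.1  -0.1  -0.11]
rel [-27.8109281  -12.96305547]
```

View pics/w8c.png

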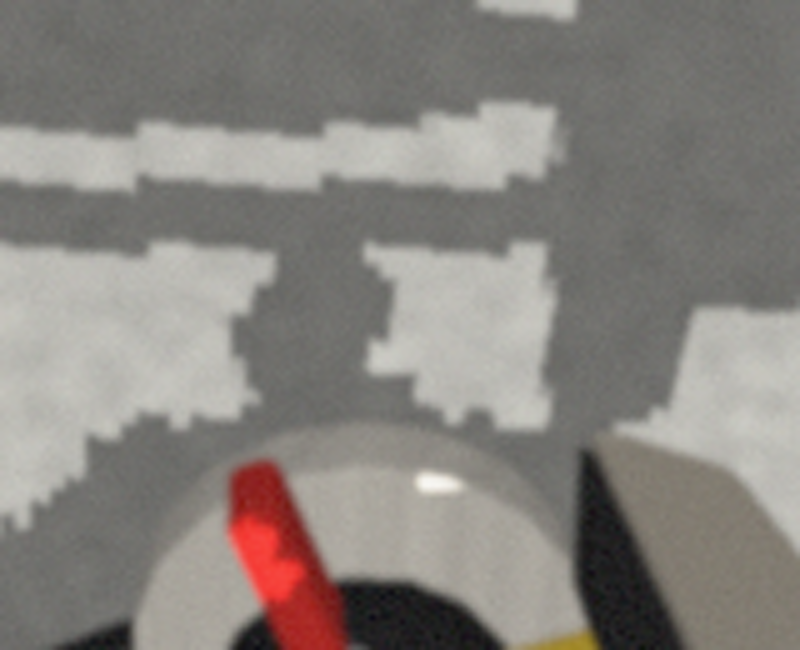

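Emit:
step_arm(steps=[[[0,0,0,0,0,0,0.7],[0,0,0,0,0,0,0.7],[0,0,0,0,0,0,0.7]]])

```text
t: 7.2
position: [550.3, 34.1, 19.2]
ee_rot: [0.671, 0.733, 0.084, 0.077]
contact_force: [0.1, 0.1, -0.6]
finger_gap: 65.0
```

Run:
```python
from h import *
go([*rel2w(-29,-14),20],Rt(13)); snap('wrist','w9')
a=cv2.imread('pics/w9.png'); cv2.imwrite('pics/w9c.png',cv2.resize(a[155:285,230:390],None,fx=5,fy=5,interpolation=cv2.INTER_CUBIC))
```

```text
t 7.2 pos [550.3  34.1  19.2] F [ 0.1   0.11 -0.62] gap 64.96138012615235
turn [ 0.0009  0.0004 -0.0018] shift_cm [ 0.09 -0.11 -0.11]
rel [-27.69025246 -14.92925154]
```

View pics/w9c.png

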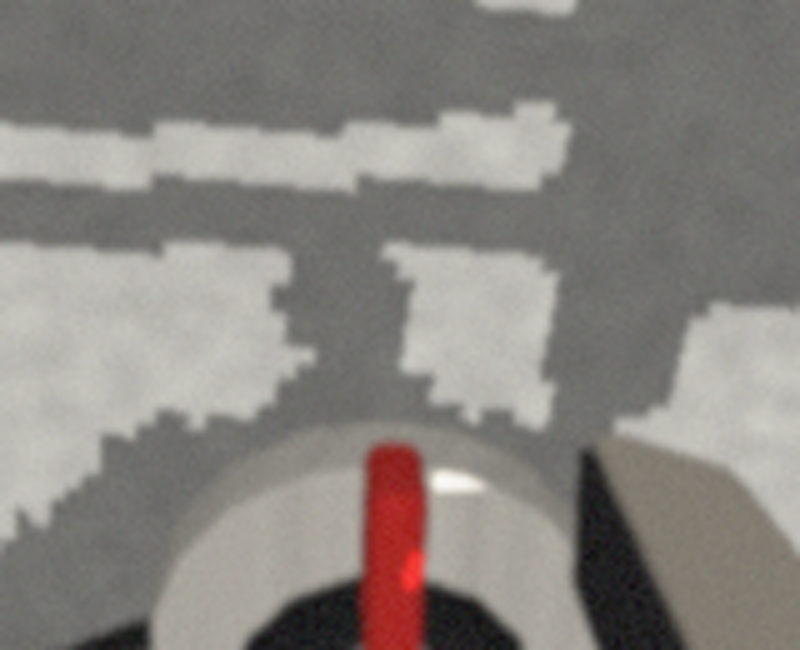

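Red is straight out, clear of the finger. Lifting out along the tool axis and back away.

Emit:
step_arm(steps=[[[0,0,0,0,0,-3,0.7],[0,0,0,0,-1,-6,0.7],[0,0,0,0,-4,-10,0.7],[0,0,0,0,-6,-13,0.7],[0,0,0,0,-6,-13,0.7]]])

```text
t: 7.75
position: [460.2, 25.8, 134.6]
ee_rot: [0.671, 0.733, 0.084, 0.077]
contact_force: [0.6, 0.1, -0.6]
finger_gap: 65.3
```

Run:
```python
from h import *
go([*rel2w(-29,-14),20],Rt(13)); snap('wrist','w10'); snap('top','t10')
a=cv2.imread('pics/w10.png'); cv2.imwrite('pics/w10c.png',cv2.resize(a[120:280,230:430],None,fx=4,fy=4,interpolation=cv2.INTER_CUBIC))
a=cv2.imread('pics/t10.png'); cv2.imwrite('pics/t10c.png',a[110:310,140:430].repeat(2,0).repeat(2,1))
```

```text
t 7.75 pos [460.2  25.8 134.6] F [ 0.56  0.07 -0.58] gap 65.28491127860335
turn [ 0.0023  0.0008 -0.002 ] shift_cm [ 0.13  6.07 13.18]
rel [-118.09978437  -15.02785132]
```

View pics/w10c.png

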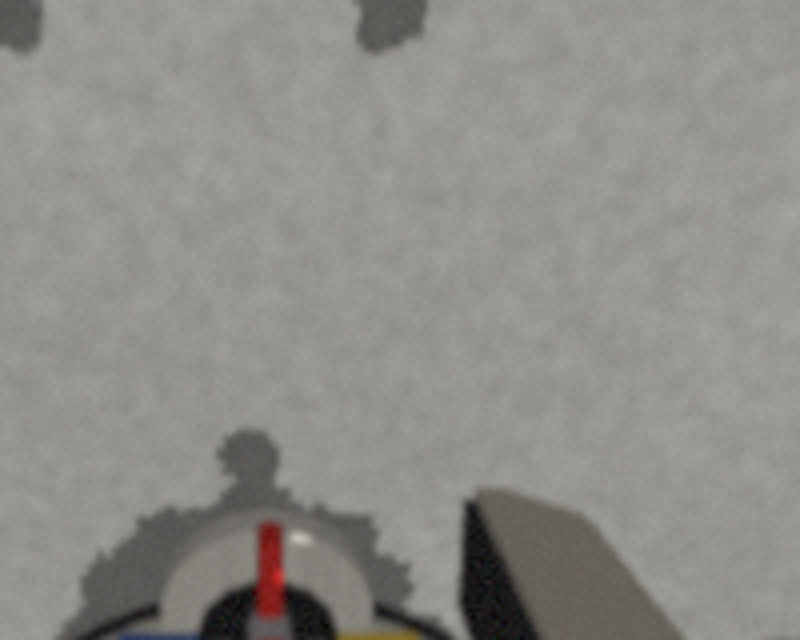

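View pics/t10c.png

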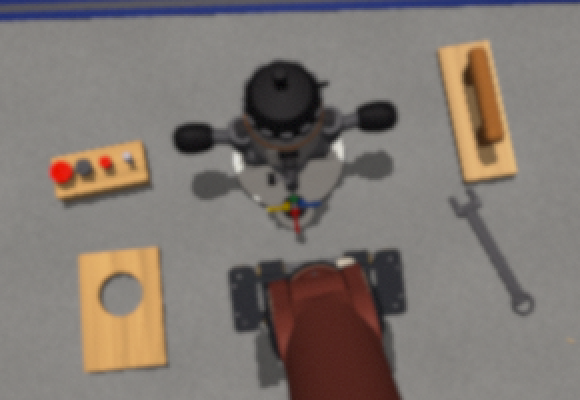

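Run:
```python
from h import *
a=np.load('pics/top0.npz')['im'].astype(int);b=np.load('pics/t10.npz')['im'].astype(int)
d=np.abs(a-b).sum(2)
for n,(x0,y0,x1,y1) in dict(router=(225,138,340,198),push=(350,125,405,203),bit=(160,182,216,212),offcut=(176,230,226,298),spanner=(365,203,412,270)).items(): print(n,d[y0:y1,x0:x1].mean().round(2),d[y0:y1,x0:x1].max())
sh=cv2.phaseCorrelate(cv2.cvtColor(a.astype('uint8'),7)[138:198,225:340].astype('float32'),cv2.cvtColor(b.astype('uint8'),7)[138:198,225:340].astype('float32'));print(sh)
im=b[190:240,255:330].astype('uint8');cv2.imwrite('pics/t10d.png',cv2.resize(im[:,:,::-1],None,fx=10,fy=10,interpolation=cv2.INTER_CUBIC))
```

```text
router 18.43 44
push 24.5 38
bit 23.32 37
offcut 26.73 39
spanner 23.65 35
((-0.0948845765805757, -0.00036626667302996907), 0.9849123117658827)
```

View pics/t10d.png

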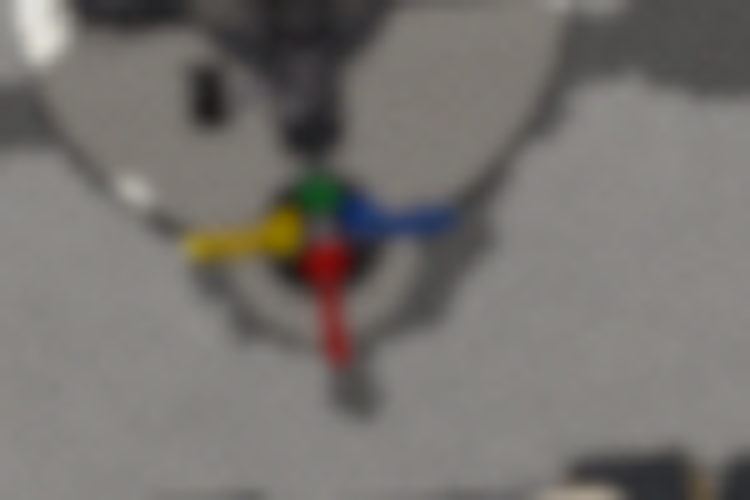

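The green stop is under the rod, red points straight out, and nothing else has moved.

```bash
python3 -c "
from cell import *
print(get_state()['contact_force']); print(sign_off())"
```

```text
[ 0.90797666 -0.78918582  0.74852905]
the job is handed in; nothing more can be done
None
```

The green stop now stands under the depth rod and has clicked in, and the job is handed in.

**What I did:** The turret was resting half-way between two clicks. I turned it clockwise (seen from above) with the back of one finger and did not grip anything. First I pushed the green tab until the turret clicked, then the yellow tab until it clicked again. The highest contact force I read was about 5 N. I then lifted the finger clear and backed away.

**Last checks:**
- **Turret:** in the top picture the red tab points straight out along the router's front, yellow is to the left and blue to the right. The green stop is inward, in front of the rod boss.
- **Router:** its upper part shifted only about 0.1 pixel between the first and last top pictures, which is within noise.
- **Other things:** the push block, cutter block, spanner and offcut showed only an even change in brightness.
- **Contact and time:** the arm was clear, with only sensor noise on the force reading. The clock stood at about 8 s.

No check failed. My turret positions from the top and wrist cameras differed by about 1.5 mm, within the calibration, and I used a value in between. While moving in, one joint came close to its limit, so I reduced the tool's tilt from 20 to 13 degrees.

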